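Push a sheet blank out over the filing ledge

TASK

The flat steel blank on the wooden ledge is to be filed at its yellow end. Without gripping or lifting it, push it with the fingertips first square and flush against the metal rail along the back of the ledge, and then along that rail until its whole yellow end sticks out past the left-hand end of the ledge, to which it points, while the red band next to it is still partly on the wood. Leave the blank lying flat and flush against the rail, and do not disturb the tin, the tappet and the bolt that stand around.

Things in the scene. Friction and masses are not known exactly. Their poses are not given: they have to be found in the camera images.
- ledge: Fixed plywood ledge. Origin: centre of its foot on the bench; y runs along its aluminium rail to the open (left) end where the blank must stick out, x from front to rail, z up. Board top: z 60 mm, x -85 to 60, y -150 to 150 mm, no rim in front or at the ends. Rail: front face at x = 60 mm, 20 mm thick, full length, 16 mm above the board (screw heads 4 mm more).
- blank: Loose steel plate on the board, 80 (x) by 150 (y) by 5 mm, 0.3 to 0.52 kg; slides under a few newtons, stays where left. Origin: centre of underside, z up. Its +y end, towards the ledge's open end, is yellow for 35 mm, then red for 24 mm (35 to 59 mm from the end), then bare. Starts skewed up to 0.25 rad, off the rail, not overhanging the open end. Tips off beyond 75 mm overhang.
- blank_front_corner (a point): Corner of the blank at its yellow end, on the side of the rail (blank frame x +40, y +75 mm, half its thickness up)
- blank_rear_corner (a point): Corner of the blank at its bare end, on the side of the rail (blank frame x +40, y -75 mm, half its thickness up)
- ledge_end (a point): Point on the board's top edge at the open end, at the rail's face (ledge frame x +60, y +150, z +60 mm); axes as the ledge's
- paste_tin: Bystander: round tin, green with a grey lid, 57 mm across, 37 mm high, standing on the bench behind the rail. Origin at the centre of its underside.
- tappet: Bystander: plain steel bucket tappet, 31 mm across, 25 mm high, standing on the bench behind the rail. Origin at the centre of its underside.
- bolt: Bystander: steel head bolt standing on its head, 19 mm across, 52 mm high, on the bench beyond the ledge's other (-y) end. Origin at the centre of its underside.

How it is judged:
On the way, in this order (a step that is already met when the one before it is completed fails the run):
1. the blank lies square and flush against the rail, not yet out to its mark (x of each of blank_front_corner, blank_rear_corner in the frame of ledge above 0.0555 m), for 0.2 s.
2. the ledge's open end lies within the blank's red band (y of blank_front_corner in the frame of ledge_end between 0.035 and 0.059 m), for 0.2 s.
At the end, for the whole second after the job is handed in: The blank lies flat and still on the ledge, both its rail-side corners within 4.5 mm of the rail, sticking out 35 to 59 mm past the open end (all the yellow out, the red band partly on the wood); tin, tappet and bolt within 20 mm of where they stood (all of step 1 and all of step 2 and linear speed of blank below 0.01 m/s and angle between blank's own z axis and vertical below 0.04 rad and z of blank in the frame of ledge between 0.056 and 0.064 m and distance of each of paste_tin, tappet, bolt from where it was at the start of the episode below 0.02 m); the robot touches nothing.
It fails at once if the blank is lifted, tipped up or falls off the ledge (z of blank in the frame of ledge above 0.068 m or z of blank in the frame of ledge below 0.05 m or angle between blank's own z axis and vertical above 0.12 rad).
It fails at once if the tin, the tappet or the bolt is pushed away or knocked over (distance of any of paste_tin, tappet, bolt from where it was at the start of the episode above 0.02 m or angle between any of paste_tin, tappet, bolt's own z axis and vertical above 0.5 rad).
It also fails if it takes over 61 s, if anything falls off the work surface, if the arm or the gripper's body presses on something with over 40 N, if the wrist force passes 120 N, or if a joint passes its speed limit or range.

ROBOT

A 6-joint arm with a two-finger parallel gripper is mounted at the origin on a cart in front of the work surface, level with it; the furniture and walls round the work are solid. World frame = base frame: x ahead of the robot, y to its left, z up, the work surface at z = 0. Lengths are in m, angles in rad, forces in N, time in s.
With the tool pointing down it reaches from about 0.325 to 0.9 m from the base axis. Payload 6.1 kg.
Tool frame: the origin (TCP) lies between the finger pads; the fingertips stand arm.nose_length ahead of it and the grasp point (between the pads) lies 2 mm behind it (arm.nose_length is the distance from the TCP to the fingertips, in m); z points along the fingers, y is the line along which they close (so a half turn about z gives the same grasp; the last joint's range is limited). The gripper opens to 87 mm and grips with 3 to 60 N. Pads are 19 mm wide; open, the fingers measure 117 mm over their backs; the gripper's body (75 mm by 190 mm) begins 51 mm behind the grasp point.
Start: joints at [-1.424, 0.22, 1.526, -0, 1.395, -0.126], TCP at [0.168, -0.602, 0.24] pointing down, gripper open.
Joint ranges: [-2.98, 2.98], [-0.91, 2.08], [0.09, 2.57], [-1.24, 4.39], [0.2, 2.65], [-2.68, 2.68]. Speed limits (rad/s): [2.57, 2.57, 3.01, 3.14, 3.14, 3.14].

INTERFACE

Orientations are given as a rotation vector (axis times angle).
In Python, from cell import get_obs, grab_frame, camera_model, arm gives the robot as it stands.
- The arm moves only by the shell command python3 -m inch 'ROWS' [FORCE]. ROWS is JSON, a list of rows, each an object of numbers: "wx", "wy", "wz": the turn, a rotation vector about the tool's x, y, z in rad; "tx", "ty", "tz": the shift along the tool's x, y, z in m; "jaw": the closure, from -1 (fully open) to 1 (shut), so that 0 is half open. In form: [{"wx": .., "wy": .., "wz": .., "tx": .., "ty": .., "tz": .., "jaw": ..}, ...]. A call has 1 to 8 rows; each row is the pose to reach, as a shift and turn from the pose commanded when the call began, along the tool's axes at that moment; what a row does not reach only later rows make up. A row lasts 1/12 s, in which the tool goes at most 41.7 mm and 7.16 degrees, less where a joint would pass 70% of its speed; a pose out of reach is approached as far as the arm can. A call with a gripper value outside its range is refused whole. The fingers move at their own pace and stop on an object; FORCE is the grip in N (left out, the last holds). Time passes only in rows, so rows that repeat a pose let the fingers close. It gives the time, the measured TCP pose, the force, the opening and the grip force at its end, in the units of the state.
- get_obs(): the state, without advancing time (a new reading comes with each control period).
- grab_frame(name): name is "scene" or "top"; returns the picture (420x560x3 uint8, red, green, blue); there is no depth.
- camera_model(name): a dict with "intrinsics" (3x3 intrinsics, pixels), "extrinsics" (4x4, takes a point from camera to world coordinates). Camera axes: x right, y down, z forward; pixel columns grow to the right and rows downward; lengths in m; the calibration is good to about 2 mm. A picture is of the moment at which its call begins. camera_model takes no time and is no camera call.
- arm.close_job(): hands the job in; it is judged then, once.
The state is a dict: "time": time; "joint_pos": joint angles; "joint_vel": joint speeds; "effort": joint torques, N m; "eef_pos": TCP position; "tool_rot": TCP orientation; "contact_force": force on the tool from outside, world axes, zero at the start; "moment": the same for the moment, N m; "grip_width": opening from 0.0 (shut) to 1.0 (fully open); "gripper_force": force on a finger pad.
Only numpy, scipy, OpenCV 4.12 (cv2) and the standard library are available. Lean on these libraries where they do the work, as an engineer would, in place of code of your own. Each camera call takes 0.05 s, during which the arm holds its last target. There are 200 camera calls.

## Working session

There is one attempt and no reset: what is moved stays moved. The work goes in short steps, Python scripts to look and compute and a shell command to move; the robot and the scene stay as the last step left them, time stands still between calls to the robot, and variables do not carry over. Pictures are saved under pics/ and viewed, at most 10 in all, crops included, and the job is handed in when it is done.

```bash
mkdir -p pics; python3 - <<'E'
from cell import get_obs, grab_frame, camera_model, arm
import cv2
for n in("top","scene"):
    cv2.imwrite(f"pics/{n}0.png",grab_frame(n)[:,:,::-1]); c=camera_model(n); print(c["intrinsics"],c["extrinsics"])
o=get_obs(); print(o["time"],o["eef_pos"],o["tool_rot"],o["grip_width"],arm.nose_length)
E
```

```text
[[406.48519329   0.         274.30360499]
 [  0.         406.48519329 220.75019649]
 [  0.           0.           1.        ]] [[-0.01487293 -0.99371478  0.11094924  0.50052254]
 [-0.99981501  0.01613347  0.01047218 -0.09271825]
 [-0.01219636 -0.11077296 -0.9937709   0.92449738]
 [ 0.          0.          0.          1.        ]]
[[522.69811661   0.         275.03637233]
 [  0.         522.69811661 204.38096855]
 [  0.           0.           1.        ]] [[-0.89757771 -0.29402183  0.3284896   0.27817325]
 [-0.44046418  0.56667357 -0.69632778  0.61118081]
 [ 0.0185892  -0.76969619 -0.63813965  0.73446113]
 [ 0.          0.          0.          1.        ]]
0.1 [ 0.16824298 -0.60137556  0.23852218] [-3.11066675e+00 -4.26884048e-01  1.01345591e-04] 1.0028783665844276 0.017
```

View pics/top0.png

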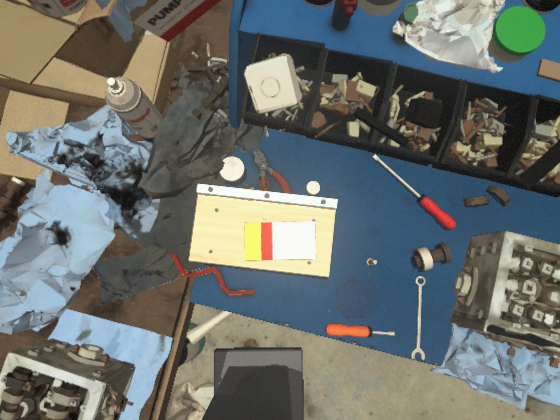

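View pics/scene0.png

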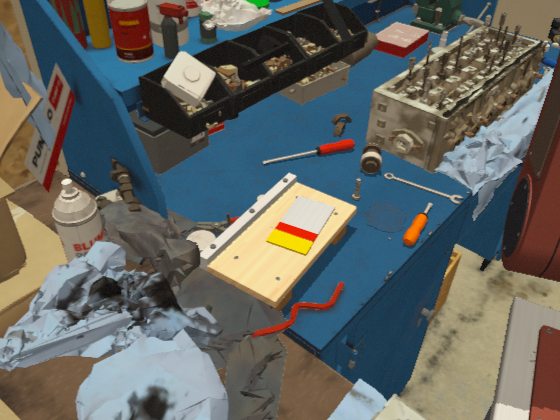

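The top view shows the ledge at about (190–337, 185–277), with the rail along its upper edge. The blank's corners are near (245,222), (315,222), (315,260) and (245,261). The tin is at (232,168), the tappet at (313,187) and the bolt at (371,262). I'll zoom in for a closer measurement.

```bash
cat > h.py <<'E'
from cell import get_obs, grab_frame, camera_model, arm
import numpy as np, cv2
def pix2w(uv,z,n="top"):
    c=camera_model(n);K,T=c["intrinsics"],c["extrinsics"]
    d=np.c_[np.atleast_2d(uv),np.ones(len(np.atleast_2d(uv)))]@np.linalg.inv(K).T@T[:3,:3].T
    return T[:3,3]+d*((z-T[2,3])/d[:,2:])
def crop(name,out,u0,v0,w,h,s,cam="top"):
    im=grab_frame(cam)[:,:,::-1][v0:v0+h,u0:u0+w]
    cv2.imwrite(out,cv2.resize(im,None,fx=s,fy=s,interpolation=cv2.INTER_CUBIC))
E
python3 - <<'E'
from h import *
crop(0,"pics/c1.png",180,145,200,145,4)
E
```

```text
(no output)
```

View pics/c1.png

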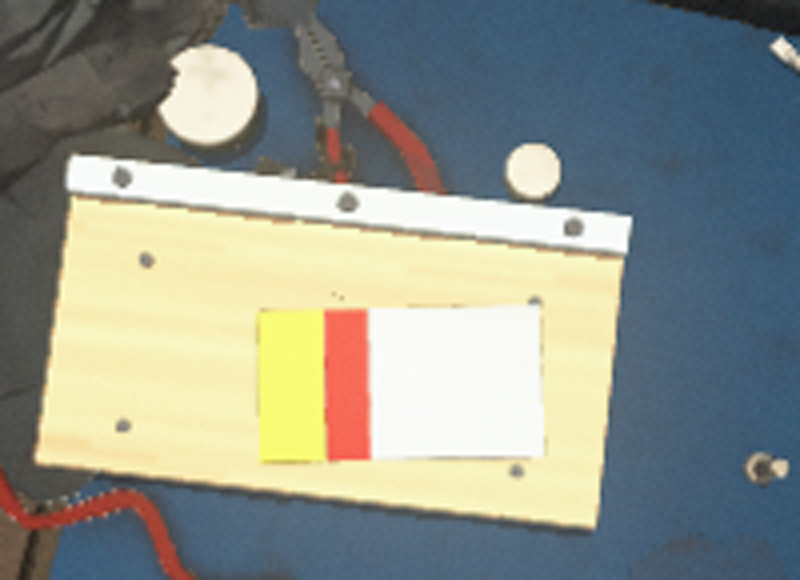

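```bash
cat >> h.py <<'E'
o=np.array([180,145])
q=lambda p:np.array(p)/4+o-.375
fr=pix2w(q([[36,463],[596,529]]),.06)[:,:2]; rr=pix2w(q([[68,155],[632,215]]),.076)[:,:2]
ey=(fr[0]-fr[1])+(rr[0]-rr[1]); ey/=np.linalg.norm(ey); ex=np.array([ey[1],-ey[0]])
c=(fr.mean(0)+85*1e-3*ex+rr.mean(0)-80*1e-3*ex)/2
c=c
R=np.c_[ex,ey]
toL=lambda w:(np.atleast_2d(w)[:,:2]-c)@R
toW=lambda l:c+np.atleast_2d(l)@R.T
E
python3 - <<'E'
from h import *
print("ex",ex,"c",c,"yaw",np.arctan2(ex[1],ex[0]))
print("front",toL(fr)*1e3,"rear",toL(rr)*1e3, "railfront",toL(pix2w(q([[67,193],[626,254]]),.076))*1e3)
B=pix2w(q([[260,310],[541,305],[544,457],[260,461]]),.065);L=toL(B)*1e3
print("blank",L, "ang",[np.arctan2(*(L[0]-L[1])),np.arctan2(*(L[3]-L[2]))])
print("tin",toL(pix2w(q([[207,96]]),.037)),"tap",toL(pix2w(q([[533,171]]),.025)),"bolt",toL(pix2w(q([[765,468]]),.03)))
from scipy.spatial.transform import Rotation as Ro
print(Ro.from_rotvec(get_obs()["tool_rot"]).as_matrix().round(3), toL(get_obs()["eef_pos"]))
E
```

```text
ex [ 0.99183506 -0.12752732] c [ 0.58003844 -0.05892473] yaw -0.12787553923280698
front [[ -84.33784341  148.87966322]
 [ -85.32906999 -149.3166967 ]] rear [[  79.33784341  150.5392983 ]
 [  80.32906999 -150.10226482]] railfront [[  58.9669014   148.32500114]
 [  59.3061991  -148.9578618 ]]
blank [[   9.49722036   40.02230542]
 [  28.80356426 -108.15309385]
 [ -51.01717571 -117.90334902]
 [ -69.92196919   30.35759233]] ang [np.float64(-0.12956396400025907), np.float64(-0.1268258820313758)]
tin [[0.12815898 0.08667285]] tap [[ 0.10838426 -0.09899736]] bolt [[-0.04244532 -0.24126807]]
[[ 0.963  0.269 -0.   ]
 [ 0.269 -0.963  0.002]
 [ 0.    -0.002 -1.   ]] [[-0.3391789  -0.59058709]]
```

```bash
cat >> h.py <<'E'
from scipy.spatial.transform import Rotation as Ro
def goal(lx,ly,tip,yaw=0.):
    s=get_obs();M=Ro.from_rotvec(s["tool_rot"]).as_matrix()
    w=np.r_[toW([lx,ly])[0],tip+arm.nose_length]
    a=np.arctan2(ex[1],ex[0])+yaw
    G=np.array([[np.cos(a),np.sin(a),0],[np.sin(a),-np.cos(a),0],[0,0,-1]])
    print("t=%.2f"%s["time"],"now ledge",(toL(s["eef_pos"])[0]*1e3).round(1),"tip z",round((s["eef_pos"][2]-arm.nose_length)*1e3,1),"F",np.round(s["contact_force"],1),
     "\n shift",(M.T@(w-s["eef_pos"])).round(4),"turn",Ro.from_matrix(M.T@G).as_rotvec().round(4))
E
python3 -c "
from h import *
goal(-.1,-.039,.12); goal(-.1,-.039,.062)"
```

```text
t=0.15 now ledge [-339.2 -590.6] tip z 221.7 F [-0.6 -0.1  0.4] 
 shift [ 0.4353 -0.4145  0.1024] turn [-1.500e-03  1.000e-04  4.006e-01]
t=0.15 now ledge [-339.2 -590.6] tip z 221.7 F [-0.6 -0.1  0.4] 
 shift [ 0.4353 -0.4144  0.1604] turn [-1.500e-03  1.000e-04  4.006e-01]
```

```bash
python3 -m inch '[{"tx":0.2,"ty":-0.19,"wz":0.4,"jaw":-1},{"tx":0.2,"ty":-0.19,"wz":0.4,"jaw":-1},{"tx":0.2,"ty":-0.19,"wz":0.4,"jaw":-1},{"tx":0.2,"ty":-0.19,"wz":0.4,"jaw":-1},{"tx":0.2,"ty":-0.19,"wz":0.4,"jaw":-1},{"tx":0.2,"ty":-0.19,"wz":0.4,"jaw":-1},{"tx":0.2,"ty":-0.19,"wz":0.4,"jaw":-1},{"tx":0.2,"ty":-0.19,"wz":0.4,"jaw":-1}]'; python3 -c "
from h import *
goal(-.1,-.039,.12)"
```

```text
t=0.15 now ledge [-339.2 -590.6] tip z 221.7 F [-0.6 -0.1  0.4] 
 shift [ 0.4353 -0.4145  0.1024] turn [-1.500e-03  1.000e-04  4.006e-01]schema error: expected keys wx, wy, wz, tx, ty, tz, jaw
```

All the keys are needed in every row.

```bash
python3 -m inch '[{"wx":0,"wy":0,"wz":0.4,"tx":0.2,"ty":-0.19,"tz":0,"jaw":-1},{"wx":0,"wy":0,"wz":0.4,"tx":0.2,"ty":-0.19,"tz":0,"jaw":-1},{"wx":0,"wy":0,"wz":0.4,"tx":0.2,"ty":-0.19,"tz":0,"jaw":-1},{"wx":0,"wy":0,"wz":0.4,"tx":0.2,"ty":-0.19,"tz":0,"jaw":-1},{"wx":0,"wy":0,"wz":0.4,"tx":0.2,"ty":-0.19,"tz":0,"jaw":-1},{"wx":0,"wy":0,"wz":0.4,"tx":0.2,"ty":-0.19,"tz":0,"jaw":-1},{"wx":0,"wy":0,"wz":0.4,"tx":0.2,"ty":-0.19,"tz":0,"jaw":-1},{"wx":0,"wy":0,"wz":0.4,"tx":0.2,"ty":-0.19,"tz":0,"jaw":-1}]'; python3 -c "
from h import *
goal(-.1,-.039,.12)"
```

```text
time: 0.82
eef_pos: [0.3118, -0.3609, 0.2393]
tool_rot: [-3.134, 0.193, -0.001]
contact_force: [0.5, 0.7, 0.1]
grip_width: 0.997
gripper_force: 0.0
t=0.82 now ledge [-227.5 -333.7] tip z 222.3 F [0.5 0.7 0.1] 
 shift [ 0.1289 -0.2939  0.103 ] turn [-0.002  -0.0007  0.005 ]
```

```bash
python3 -m inch '[{"wx":0,"wy":0,"wz":0,"tx":0.128,"ty":-0.293,"tz":0,"jaw":-1},{"wx":0,"wy":0,"wz":0,"tx":0.128,"ty":-0.293,"tz":0,"jaw":-1},{"wx":0,"wy":0,"wz":0,"tx":0.128,"ty":-0.293,"tz":0,"jaw":-1},{"wx":0,"wy":0,"wz":0,"tx":0.128,"ty":-0.293,"tz":0,"jaw":-1},{"wx":0,"wy":0,"wz":0,"tx":0.128,"ty":-0.293,"tz":0,"jaw":-1},{"wx":0,"wy":0,"wz":0,"tx":0.128,"ty":-0.293,"tz":0,"jaw":-1},{"wx":0,"wy":0,"wz":0,"tx":0.128,"ty":-0.293,"tz":0,"jaw":-1},{"wx":0,"wy":0,"wz":0,"tx":0.128,"ty":-0.293,"tz":0,"jaw":-1}]'; python3 -c "
from h import *
goal(-.1,-.039,.063)"
```

```text
time: 1.48
eef_pos: [0.4752, -0.0882, 0.2396]
tool_rot: [-3.135, 0.198, -0.001]
contact_force: [-0.0, -1.4, 0.3]
grip_width: 0.998
gripper_force: 0.0
t=1.48 now ledge [-100.3  -42.4] tip z 222.6 F [-0.  -1.4  0.3] 
 shift [ 0.0002 -0.0033  0.1596] turn [-0.0005 -0.0006  0.0018]
```

```bash
python3 -m inch '[{"wx":0,"wy":0,"wz":0,"tx":0,"ty":-0.003,"tz":0.04,"jaw":-1},{"wx":0,"wy":0,"wz":0,"tx":0,"ty":-0.003,"tz":0.08,"jaw":-1},{"wx":0,"wy":0,"wz":0,"tx":0,"ty":-0.003,"tz":0.12,"jaw":-1},{"wx":0,"wy":0,"wz":0,"tx":0,"ty":-0.003,"tz":0.14,"jaw":-1},{"wx":0,"wy":0,"wz":0,"tx":0,"ty":-0.003,"tz":0.154,"jaw":-1},{"wx":0,"wy":0,"wz":0,"tx":0,"ty":-0.003,"tz":0.159,"jaw":-1},{"wx":0,"wy":0,"wz":0,"tx":0,"ty":-0.003,"tz":0.159,"jaw":-1},{"wx":0,"wy":0,"wz":0,"tx":0,"ty":-0.003,"tz":0.159,"jaw":-1}]'; python3 -c "
from h import *
goal(-.083,-.039,.0625)
crop(0,'pics/c2.png',180,145,200,145,4)"
```

```text
time: 2.15
eef_pos: [0.4748, -0.0882, 0.0811]
tool_rot: [3.135, -0.2, 0.001]
contact_force: [-0.2, 0.1, -0.2]
grip_width: 1.001
gripper_force: 0.0
t=2.15 now ledge [-100.6  -42.5] tip z 64.1 F [-0.2  0.1 -0.2] 
 shift [ 0.0176 -0.0035  0.0016] turn [ 0.0002 -0.0006  0.0003]
```

View pics/c2.png

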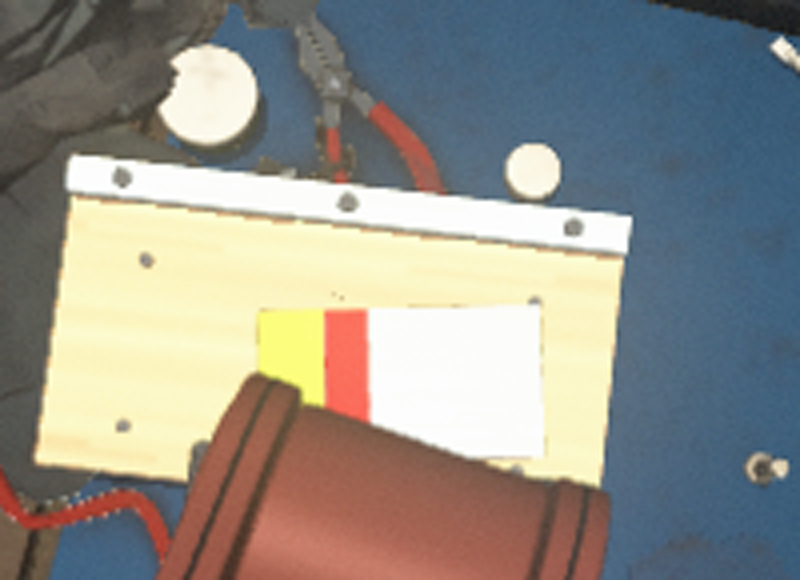

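The blank is undisturbed and the fingers stand in front of it. Next I'll lower slightly and push towards the rail.

```bash
python3 -m inch '[{"wx":0,"wy":0,"wz":0,"tx":0.005,"ty":-0.003,"tz":0.002,"jaw":-1},{"wx":0,"wy":0,"wz":0,"tx":0.01,"ty":-0.003,"tz":0.002,"jaw":-1},{"wx":0,"wy":0,"wz":0,"tx":0.015,"ty":-0.003,"tz":0.002,"jaw":-1},{"wx":0,"wy":0,"wz":0,"tx":0.02,"ty":-0.003,"tz":0.002,"jaw":-1},{"wx":0,"wy":0,"wz":0,"tx":0.025,"ty":-0.003,"tz":0.002,"jaw":-1},{"wx":0,"wy":0,"wz":0,"tx":0.03,"ty":-0.003,"tz":0.002,"jaw":-1},{"wx":0,"wy":0,"wz":0,"tx":0.035,"ty":-0.003,"tz":0.002,"jaw":-1},{"wx":0,"wy":0,"wz":0,"tx":0.04,"ty":-0.003,"tz":0.002,"jaw":-1}]'; python3 -c "
from h import *
goal(-.0295,-.039,.0625)"
```

```text
time: 2.87
eef_pos: [0.5144, -0.0895, 0.0782]
tool_rot: [-3.135, 0.199, 0.002]
contact_force: [-2.0, 0.7, 0.8]
grip_width: 0.999
gripper_force: 1.2
t=2.87 now ledge [-61.2 -38.7] tip z 61.2 F [-2.   0.7  0.8] 
 shift [ 0.0317  0.0003 -0.0013] turn [-0.0004  0.0013  0.0008]
```

```bash
python3 -m inch '[{"wx":0,"wy":0,"wz":0,"tx":0.004,"ty":0,"tz":-0.0005,"jaw":-1},{"wx":0,"wy":0,"wz":0,"tx":0.008,"ty":0,"tz":-0.0005,"jaw":-1},{"wx":0,"wy":0,"wz":0,"tx":0.012,"ty":0,"tz":-0.0005,"jaw":-1},{"wx":0,"wy":0,"wz":0,"tx":0.016,"ty":0,"tz":-0.0005,"jaw":-1},{"wx":0,"wy":0,"wz":0,"tx":0.02,"ty":0,"tz":-0.0005,"jaw":-1},{"wx":0,"wy":0,"wz":0,"tx":0.024,"ty":0,"tz":-0.0005,"jaw":-1},{"wx":0,"wy":0,"wz":0,"tx":0.027,"ty":0,"tz":-0.0005,"jaw":-1},{"wx":0,"wy":0,"wz":0,"tx":0.029,"ty":0,"tz":-0.0005,"jaw":-1}]'; python3 -c "
from h import *
goal(-.0295,-.039,.0625)
crop(0,'pics/c3.png',180,145,200,145,4)"
```

```text
time: 3.53
eef_pos: [0.5436, -0.0935, 0.0791]
tool_rot: [3.135, -0.2, 0.0]
contact_force: [-1.8, -0.1, -0.7]
grip_width: 0.999
gripper_force: 1.1
t=3.53 now ledge [-31.7 -39. ] tip z 62.1 F [-1.8 -0.1 -0.7] 
 shift [ 0.0022  0.     -0.0004] turn [ 0.0001 -0.0002  0.0007]
```

View pics/c3.png

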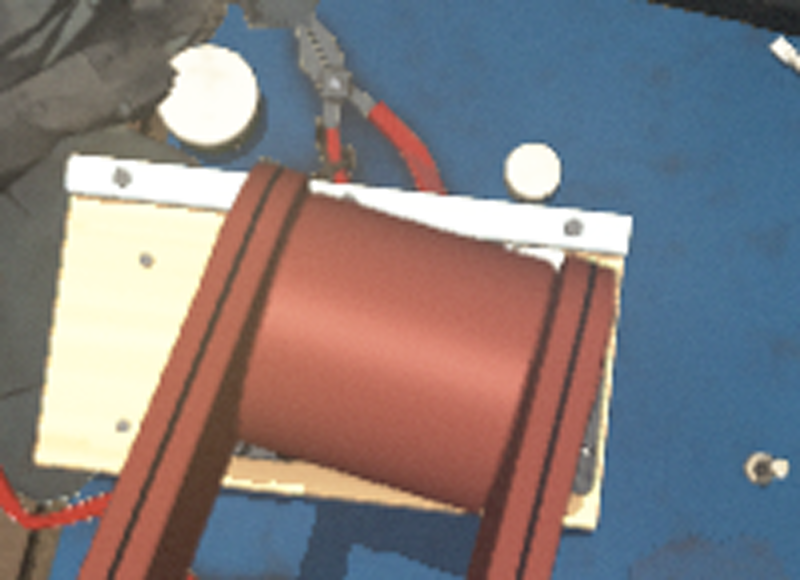

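The arm hides most of the blank, but its rear corner (about 560,255) looks close to the rail. I'll push on in small steps until the force rises.

```bash
python3 -m inch '[{"wx":0,"wy":0,"wz":0,"tx":0.001,"ty":0,"tz":0,"jaw":-1},{"wx":0,"wy":0,"wz":0,"tx":0.002,"ty":0,"tz":0,"jaw":-1},{"wx":0,"wy":0,"wz":0,"tx":0.003,"ty":0,"tz":0,"jaw":-1},{"wx":0,"wy":0,"wz":0,"tx":0.003,"ty":0,"tz":0,"jaw":-1}]'; python3 -c "
from h import *
goal(-.0295,-.039,.0625)"
```

```text
time: 3.92
eef_pos: [0.5449, -0.0936, 0.079]
tool_rot: [-3.135, 0.2, 0.005]
contact_force: [-7.2, 1.1, 3.9]
grip_width: 1.003
gripper_force: 3.5
t=3.92 now ledge [-30.4 -38.9] tip z 62.0 F [-7.2  1.1  3.9] 
 shift [ 0.0009  0.0001 -0.0005] turn [-0.0002  0.003   0.0006]
```

```bash
python3 -m inch '[{"wx":0,"wy":0,"wz":0,"tx":0.001,"ty":0,"tz":-0.0003,"jaw":-1},{"wx":0,"wy":0,"wz":0,"tx":0.0015,"ty":0,"tz":-0.0003,"jaw":-1},{"wx":0,"wy":0,"wz":0,"tx":0.0015,"ty":0,"tz":-0.0003,"jaw":-1},{"wx":0,"wy":0,"wz":0,"tx":0.0015,"ty":0,"tz":-0.0003,"jaw":-1}]'; python3 -m inch '[{"wx":0,"wy":0,"wz":0,"tx":-0.01,"ty":0,"tz":0,"jaw":-1},{"wx":0,"wy":0,"wz":0,"tx":-0.03,"ty":0,"tz":0,"jaw":-1},{"wx":0,"wy":0,"wz":0,"tx":-0.06,"ty":0,"tz":-0.01,"jaw":-1},{"wx":0,"wy":0,"wz":0,"tx":-0.06,"ty":0,"tz":-0.05,"jaw":-1},{"wx":0,"wy":0,"wz":0,"tx":-0.06,"ty":0.04,"tz":-0.06,"jaw":0.3},{"wx":0,"wy":0,"wz":0,"tx":-0.06,"ty":0.08,"tz":-0.06,"jaw":0.3},{"wx":0,"wy":0,"wz":0,"tx":-0.06,"ty":0.12,"tz":-0.06,"jaw":0.3},{"wx":0,"wy":0,"wz":0,"tx":-0.06,"ty":0.12,"tz":-0.06,"jaw":0.3}]'; python3 -c "
from h import *
goal(0.02,-.14,.11,np.pi/2)"
```

```text
time: 4.25
eef_pos: [0.5452, -0.0935, 0.0789]
tool_rot: [-3.134, 0.2, 0.009]
contact_force: [-11.1, 0.8, 6.6]
grip_width: 0.996
gripper_force: 5.4
time: 4.92
eef_pos: [0.4735, -0.2121, 0.1415]
tool_rot: [3.129, -0.206, 0.008]
contact_force: [0.4, 0.3, -0.3]
grip_width: 0.78
gripper_force: 0.0
t=4.92 now ledge [ -86.1 -165.5] tip z 124.5 F [ 0.4  0.3 -0.3] 
 shift [ 0.106  -0.026   0.0149] turn [ 0.0082  0.     -1.5744]
```

```bash
python3 -m inch '[{"wx":0,"wy":0,"wz":-0.12,"tx":0.01,"ty":0,"tz":0,"jaw":0.3},{"wx":0,"wy":0,"wz":-0.24,"tx":0.02,"ty":0,"tz":0,"jaw":0.3},{"wx":0,"wy":0,"wz":-0.36,"tx":0.03,"ty":0,"tz":0,"jaw":0.3},{"wx":0,"wy":0,"wz":-0.48,"tx":0.04,"ty":0,"tz":0,"jaw":0.3},{"wx":0,"wy":0,"wz":-0.6,"tx":0.05,"ty":0,"tz":0,"jaw":0.3},{"wx":0,"wy":0,"wz":-0.72,"tx":0.06,"ty":0,"tz":0,"jaw":0.3},{"wx":0,"wy":0,"wz":-0.8,"tx":0.07,"ty":0,"tz":0,"jaw":0.3},{"wx":0,"wy":0,"wz":-0.8,"tx":0.07,"ty":0,"tz":0,"jaw":0.3}]'; python3 -c "
from h import *
goal(0.02,-.165,.11,np.pi/2)
crop(0,'pics/c4.png',180,145,200,145,4)"
```

```text
time: 5.58
eef_pos: [0.5443, -0.2145, 0.14]
tool_rot: [2.962, 1.041, 0.004]
contact_force: [-0.1, 0.3, 0.8]
grip_width: 0.358
gripper_force: 0.0
t=5.58 now ledge [ -15.6 -158.8] tip z 123.0 F [-0.1  0.3  0.8] 
 shift [0.0202 0.0299 0.0131] turn [ 3.00e-03 -5.00e-04 -7.67e-01]
```

View pics/c4.png

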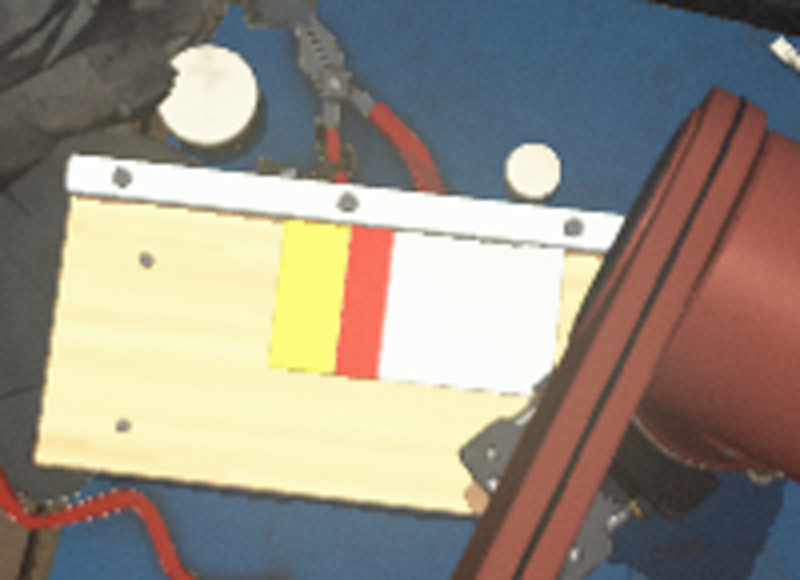

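The blank is flush and square against the rail: its rail-side corners are at about (286,221) and (564,249), its front-left corner at (269,368). I'll finish the turn and measure.

```bash
python3 -m inch '[{"wx":0,"wy":0,"wz":-0.12,"tx":0.01,"ty":0.015,"tz":0,"jaw":0.3},{"wx":0,"wy":0,"wz":-0.24,"tx":0.02,"ty":0.03,"tz":0,"jaw":0.3},{"wx":0,"wy":0,"wz":-0.36,"tx":0.02,"ty":0.03,"tz":0,"jaw":0.3},{"wx":0,"wy":0,"wz":-0.48,"tx":0.02,"ty":0.03,"tz":0,"jaw":0.3},{"wx":0,"wy":0,"wz":-0.6,"tx":0.02,"ty":0.03,"tz":0,"jaw":0.3},{"wx":0,"wy":0,"wz":-0.72,"tx":0.02,"ty":0.03,"tz":0,"jaw":0.3},{"wx":0,"wy":0,"wz":-0.767,"tx":0.02,"ty":0.03,"tz":0,"jaw":0.3},{"wx":0,"wy":0,"wz":-0.767,"tx":0.02,"ty":0.03,"tz":0,"jaw":0.3}]'; python3 -c "
from h import *
goal(0.018,-.145,.062,np.pi/2)
print(toL(pix2w(q([[286,221],[564,249],[269,368]]),.065))*1e3)
print(get_obs()['joint_pos'])"
```

```text
time: 6.3
eef_pos: [0.5763, -0.2251, 0.1394]
tool_rot: [2.363, 2.07, 0.0]
contact_force: [-0.2, -0.4, -0.3]
grip_width: 0.348
gripper_force: 0.0
t=6.30 now ledge [  17.5 -165.3] tip z 122.4 F [-0.2 -0.4 -0.3] 
 shift [0.0203 0.0004 0.0604] turn [ 0.0001  0.     -0.0042]
[[  58.62598119   31.96563472]
 [  60.05748343 -117.26861738]
 [ -20.66770831   31.541268  ]]
[-4.99763927e-01  2.92286808e-01  1.63482592e+00  2.70305045e-05
  1.21433263e+00 -3.67654530e-01]
```

```bash
python3 -m inch '[{"wx":0,"wy":0,"wz":-0.004,"tx":0.015,"ty":0,"tz":0.02,"jaw":0.3},{"wx":0,"wy":0,"wz":-0.004,"tx":0.015,"ty":0,"tz":0.04,"jaw":0.3},{"wx":0,"wy":0,"wz":-0.004,"tx":0.015,"ty":0,"tz":0.055,"jaw":0.3},{"wx":0,"wy":0,"wz":-0.004,"tx":0.015,"ty":0,"tz":0.06,"jaw":0.3},{"wx":0,"wy":0,"wz":-0.004,"tx":0.02,"ty":0,"tz":0.06,"jaw":0.3},{"wx":0,"wy":0,"wz":-0.004,"tx":0.025,"ty":0,"tz":0.06,"jaw":0.3},{"wx":0,"wy":0,"wz":-0.004,"tx":0.03,"ty":0,"tz":0.06,"jaw":0.3},{"wx":0,"wy":0,"wz":-0.004,"tx":0.03,"ty":0,"tz":0.06,"jaw":0.3}]'; python3 -c "
from h import *
goal(0.018,.0375,.062,np.pi/2)"
```

```text
time: 6.97
eef_pos: [0.581, -0.1947, 0.08]
tool_rot: [2.358, 2.075, 0.001]
contact_force: [0.2, 0.6, 0.1]
grip_width: 0.354
gripper_force: 0.0
t=6.97 now ledge [  18.3 -134.5] tip z 63.0 F [0.2 0.6 0.1] 
 shift [ 0.172  -0.0002  0.001 ] turn [ 0.0009 -0.0001  0.0005]
```

```bash
for i in 1 2; do python3 -m inch '[{"wx":0,"wy":0,"wz":0,"tx":0.006,"ty":0,"tz":0.0003,"jaw":0.3},{"wx":0,"wy":0,"wz":0,"tx":0.012,"ty":0,"tz":0.0003,"jaw":0.3},{"wx":0,"wy":0,"wz":0,"tx":0.018,"ty":0,"tz":0.0003,"jaw":0.3},{"wx":0,"wy":0,"wz":0,"tx":0.024,"ty":0,"tz":0.0003,"jaw":0.3},{"wx":0,"wy":0,"wz":0,"tx":0.03,"ty":0,"tz":0.0003,"jaw":0.3},{"wx":0,"wy":0,"wz":0,"tx":0.036,"ty":0,"tz":0.0003,"jaw":0.3},{"wx":0,"wy":0,"wz":0,"tx":0.042,"ty":0,"tz":0.0003,"jaw":0.3},{"wx":0,"wy":0,"wz":0,"tx":0.048,"ty":0,"tz":0.0003,"jaw":0.3}]'; done; python3 -c "
from h import *
goal(0.018,.0375,.062,np.pi/2)
crop(0,'pics/c5.png',140,145,200,145,4)"
```

```text
time: 7.63
eef_pos: [0.587, -0.1476, 0.0795]
tool_rot: [2.357, 2.075, 0.0]
contact_force: [-0.6, -4.9, 2.6]
grip_width: 0.352
gripper_force: 2.2
time: 8.3
eef_pos: [0.5928, -0.0997, 0.0787]
tool_rot: [-2.358, -2.076, 0.0]
contact_force: [-0.2, -4.7, 2.9]
grip_width: 0.349
gripper_force: 2.2
t=8.30 now ledge [ 17.8 -38.9] tip z 61.7 F [-0.2 -4.7  2.9] 
 shift [ 0.0764  0.0002 -0.0003] turn [-0.0001 -0.      0.0009]
```

View pics/c5.png

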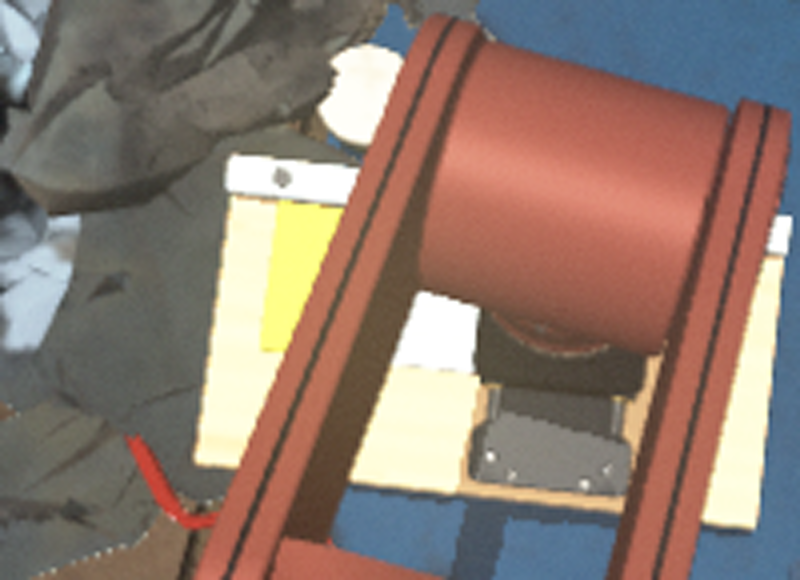

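The yellow end now has its rail-side corner at crop (277,200) and is still flush. I'll compute how much is left.

```bash
python3 -c "
from h import *
print(toL(pix2w(q([[117,200],[101,350]]),.065))*1e3)"
python3 -m inch '[{"wx":0,"wy":0,"wz":0,"tx":0.006,"ty":0,"tz":0,"jaw":0.3},{"wx":0,"wy":0,"wz":0,"tx":0.012,"ty":0,"tz":0,"jaw":0.3},{"wx":0,"wy":0,"wz":0,"tx":0.018,"ty":0,"tz":0,"jaw":0.3},{"wx":0,"wy":0,"wz":0,"tx":0.024,"ty":0,"tz":0,"jaw":0.3},{"wx":0,"wy":0,"wz":0,"tx":0.03,"ty":0,"tz":0,"jaw":0.3},{"wx":0,"wy":0,"wz":0,"tx":0.036,"ty":0,"tz":0,"jaw":0.3},{"wx":0,"wy":0,"wz":0,"tx":0.042,"ty":0,"tz":0,"jaw":0.3},{"wx":0,"wy":0,"wz":0,"tx":0.048,"ty":0,"tz":0,"jaw":0.3}]'; python3 -c "
from h import *
goal(0.018,.0375,.062,np.pi/2)"
```

```text
[[ 59.89589434 123.56095578]
 [-21.15181876 121.48506024]]
time: 9.02
eef_pos: [0.5987, -0.0519, 0.0785]
tool_rot: [-2.357, -2.076, 0.0]
contact_force: [-0.6, -3.9, 1.3]
grip_width: 0.35
gripper_force: 1.5
t=9.02 now ledge [17.6  9.3] tip z 61.5 F [-0.6 -3.9  1.3] 
 shift [ 0.0282  0.0005 -0.0005] turn [-0.0005 -0.0002  0.0009]
```

```bash
python3 -m inch '[{"wx":0,"wy":0,"wz":0,"tx":0.005,"ty":0,"tz":-0.0003,"jaw":0.3},{"wx":0,"wy":0,"wz":0,"tx":0.01,"ty":0,"tz":-0.0003,"jaw":0.3},{"wx":0,"wy":0,"wz":0,"tx":0.015,"ty":0,"tz":-0.0003,"jaw":0.3},{"wx":0,"wy":0,"wz":0,"tx":0.019,"ty":0,"tz":-0.0003,"jaw":0.3},{"wx":0,"wy":0,"wz":0,"tx":0.022,"ty":0,"tz":-0.0003,"jaw":0.3},{"wx":0,"wy":0,"wz":0,"tx":0.024,"ty":0,"tz":-0.0003,"jaw":0.3},{"wx":0,"wy":0,"wz":0,"tx":0.026,"ty":0,"tz":-0.0003,"jaw":0.3},{"wx":0,"wy":0,"wz":0,"tx":0.026,"ty":0,"tz":-0.0003,"jaw":0.3}]'
python3 -m inch '[{"wx":0,"wy":0,"wz":0,"tx":-0.01,"ty":0,"tz":0,"jaw":0.3},{"wx":0,"wy":0,"wz":0,"tx":-0.03,"ty":0,"tz":-0.01,"jaw":0.3},{"wx":0,"wy":0,"wz":0,"tx":-0.06,"ty":0,"tz":-0.05,"jaw":0.3},{"wx":0,"wy":0,"wz":0,"tx":-0.1,"ty":0,"tz":-0.07,"jaw":0.3},{"wx":0,"wy":0,"wz":0,"tx":-0.14,"ty":0,"tz":-0.08,"jaw":0.3},{"wx":0,"wy":0,"wz":0,"tx":-0.18,"ty":0,"tz":-0.08,"jaw":0.3},{"wx":0,"wy":0,"wz":0,"tx":-0.22,"ty":0,"tz":-0.08,"jaw":0.3},{"wx":0,"wy":0,"wz":0,"tx":-0.22,"ty":0,"tz":-0.08,"jaw":0.3}]'
python3 -c "
from h import *
crop(0,'pics/c6.png',140,145,200,145,4)"
```

```text
time: 9.68
eef_pos: [0.6021, -0.0264, 0.079]
tool_rot: [-2.358, -2.076, -0.0]
contact_force: [0.1, -0.3, 0.2]
grip_width: 0.352
gripper_force: 0.0
time: 10.35
eef_pos: [0.5733, -0.2525, 0.1605]
tool_rot: [2.36, 2.067, -0.002]
contact_force: [-0.2, 0.4, -0.4]
grip_width: 0.35
gripper_force: 0.0
```

View pics/c6.png

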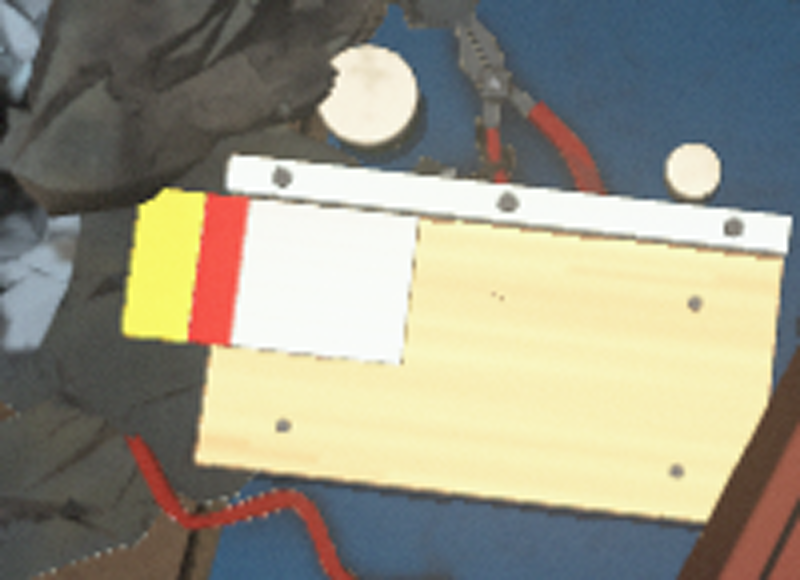

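The yellow end is fully out. The red band straddles the ledge's end, which meets the blank's front edge at about (210,347) and the rail at about (231,195). Visible corners are (122,335), (418,219) and (402,363), and the blank still looks flush. I'll check the numbers.

```bash
python3 -c "
from h import *
print(toL(pix2w(q([[-38,335],[258,219],[242,363],[45,196]]),.065))*1e3)"
```

```text
[[-21.49745767 196.25153616]
 [ 58.03981566  47.00958594]
 [-19.63386873  46.10290417]
 [ 57.76781763 162.37150924]]
```

```bash
python3 -c "
from cell import arm
print(arm.close_job())"
```

```text
the job is handed in; nothing more can be done
None
```

The job is handed in: by the final camera measurement the blank lies flush against the rail (corners about 1–2 mm off its face) and sticks out about 46 mm past the open end, with the tin and tappet unmoved and the bolt, out of view in the last pictures, never approached; the judge's verdict was not shown.

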